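Find the fullest storage tin by hefting

TASK

Heft the three identical closed tins to find out which is the fullest, that is, clearly the heaviest. Stand the two lighter ones upright side by side on the narrow wooden spice step, let go of them, and finish holding the heaviest one up in the gripper, upright, still and clear of the step and the other tins, about 20 cm above the worktop; do not put it down again. Leave the mug, the teacup and the kitchen timer alone.

Things in the scene. Friction and masses are not known exactly. Their poses are not given: they have to be found in the camera images.
- tin_a: one of three identical plain metal tins, upright closed cylinders, 58 mm across, 100 mm high, straight sides, lid fixed; origin: centre of the underside, z up its axis. They start on the worktop, centres 110 mm or more apart. A packet inside has up to 2.5 mm of play. Any one may be the heaviest: it weighs 0.5 to 0.75 kg in all, the others 0.15 to 0.27 kg each; only the weight tells them apart
- tin_b: one of three identical plain metal tins, upright closed cylinders, 58 mm across, 100 mm high, straight sides, lid fixed; origin: centre of the underside, z up its axis. They start on the worktop, centres 110 mm or more apart. A packet inside has up to 2.5 mm of play. Any one may be the heaviest: it weighs 0.5 to 0.75 kg in all, the others 0.15 to 0.27 kg each; only the weight tells them apart
- tin_c: one of three identical plain metal tins, upright closed cylinders, 58 mm across, 100 mm high, straight sides, lid fixed; origin: centre of the underside, z up its axis. They start on the worktop, centres 110 mm or more apart. A packet inside has up to 2.5 mm of play. Any one may be the heaviest: it weighs 0.5 to 0.75 kg in all, the others 0.15 to 0.27 kg each; only the weight tells them apart
- step: narrow pine spice step, fixed to the worktop behind the tins: a board 280 mm long (its y, roughly left-right for the robot) and only 50 mm deep (its x) on two legs, flat top 80 mm above the worktop; origin: centre of its underside on the worktop, z up. Two tins fit side by side, for instance 70 mm either side of its middle, overhanging front and back by 4 mm
- step_top (a point): centre of the top face of the spice step's board, 80 mm above the worktop; axes as the step's
- mug: bystander: striped mug, 84 x 120 x 91 mm, origin at the centre of its underside; leave alone
- cup: bystander: small teacup, 74 x 96 x 54 mm, origin at the centre of its underside; leave alone
- timer: bystander: round kitchen timer, 61 x 61 x 56 mm, origin at the centre of its underside; leave alone
There are look-alikes about, which are no part of the job. Leave any green look-alike of the tin_c alone.

How it is judged (in metres and radians):
At the end, for the whole second after the job is handed in: Two lighter tins stand upright (0.1 rad), released, at rest, all their weight on the step (undersides 70 to 90 mm up); the heaviest is held by the fingers, underside over 0.15 m up, within 0.35 rad of upright, still (under 0.05 m/s), touching neither step nor other tins (((height (world z) of tin_a above 0.15 m and contact force between the fingers and tin_a above 2 N and angle between tin_a's own z axis and vertical below 0.35 rad and linear speed of tin_a below 0.05 m/s and contact force between tin_a and step below 0.1 N and contact force between each of tin_a, the fingers and tin_b below 0.1 N and contact force between each of tin_a, the fingers and tin_c below 0.1 N and contact force between tin_b and step between 1 and 3.7 N and height (world z) of tin_b between 0.07 and 0.09 m and angle between each of tin_b, tin_c's own z axis and vertical below 0.1 rad and linear speed of each of tin_b, tin_c below 0.03 m/s and contact force between tin_c and step between 1 and 3.7 N and height (world z) of tin_c between 0.07 and 0.09 m) or (height (world z) of tin_b above 0.15 m and contact force between the fingers and tin_b above 2 N and angle between tin_b's own z axis and vertical below 0.35 rad and linear speed of tin_b below 0.05 m/s and contact force between tin_b and step below 0.1 N and contact force between each of tin_b, the fingers and tin_a below 0.1 N and contact force between each of tin_b, the fingers and tin_c below 0.1 N and contact force between tin_a and step between 1 and 3.7 N and height (world z) of tin_a between 0.07 and 0.09 m and angle between each of tin_a, tin_c's own z axis and vertical below 0.1 rad and linear speed of each of tin_a, tin_c below 0.03 m/s and contact force between tin_c and step between 1 and 3.7 N and height (world z) of tin_c between 0.07 and 0.09 m) or (height (world z) of tin_c above 0.15 m and contact force between the fingers and tin_c above 2 N and angle between tin_c's own z axis and vertical below 0.35 rad and linear speed of tin_c below 0.05 m/s and contact force between tin_c and step below 0.1 N and contact force between each of tin_c, the fingers and tin_a below 0.1 N and contact force between each of tin_c, the fingers and tin_b below 0.1 N and contact force between tin_a and step between 1 and 3.7 N and height (world z) of tin_a between 0.07 and 0.09 m and angle between each of tin_a, tin_b's own z axis and vertical below 0.1 rad and linear speed of each of tin_a, tin_b below 0.03 m/s and contact force between tin_b and step between 1 and 3.7 N and height (world z) of tin_b between 0.07 and 0.09 m))); the arm keeps its last pose, push and grip.
It fails at once if the mug is pushed more than 30 mm or tipped over (distance of mug from where it was at the start of the episode above 0.03 m or angle between mug's own z axis and vertical above 0.4 rad).
It fails at once if the teacup is pushed more than 30 mm or tipped over (distance of cup from where it was at the start of the episode above 0.03 m or angle between cup's own z axis and vertical above 0.4 rad).
It fails at once if the kitchen timer is pushed more than 30 mm or tipped over (distance of timer from where it was at the start of the episode above 0.03 m or angle between timer's own z axis and vertical above 0.4 rad).
It also fails if it takes over 67 s, if anything falls off the work surface, if the arm or the gripper's body presses on something with over 40 N, if the wrist force passes 120 N, or if a joint passes its speed limit or range.

ROBOT

A 6-joint arm with a two-finger parallel gripper is mounted at the origin on a cart in front of the work surface, level with it; the furniture and walls round the work are solid. World frame = base frame: x ahead of the robot, y to its left, z up, the work surface at z = 0. Lengths are in mm, angles in rad, forces in N, time in s.
With the tool pointing down it reaches from about 350 to 975 mm from the base axis. Payload 7.1 kg.
Tool frame: the origin (TCP) lies at the very end of the fingers, on their centre line; the grasp point (between the pads) lies 19 mm behind it; z points along the fingers, y is the line along which they close (so a half turn about z gives the same grasp; the last joint's range is limited). The gripper opens to 88 mm and grips with 3 to 60 N. Pads are 20 mm wide; open, the fingers measure 115 mm over their backs; the gripper's body (75 mm by 178 mm) begins 61 mm behind the grasp point.
Start: joints at [-1.171, 0.423, 1.63, -0, 1.089, -0.019], TCP at [254.18, -570.962, 222.675] pointing down, gripper open.
Joint ranges: [-3, 3], [-0.9, 2.11], [0.09, 2.58], [-1.31, 4.45], [0.11, 2.69], [-2.54, 2.54]. Speed limits (rad/s): [2.39, 2.39, 3.01, 3.14, 3.14, 3.14].

INTERFACE

Orientations are given as a rotation vector (axis times angle).
In Python, from workcell import * gives the robot as it stands.
- The arm moves only by the tool step_arm, never from a script. Its argument "deltas" is a list of rows, each a list of 3 entries, a list of its own where there are three numbers: the shift along the tool's x, y, z in units of 300 mm (1.0 is 300 mm), then the turn, a rotation vector about the tool's x, y, z in units of 1.5 rad (1.0 is 1.5 rad), then the gripper command: -1 is shut, 1 is fully open, values between are in proportion. In form: [[[dx, dy, dz], [rx, ry, rz], gripper], ...]. A call has 1 to 20 rows; each row is the pose to reach, as a shift and turn from the pose commanded when the call began, along the tool's axes at that moment; what a row does not reach only later rows make up. A row lasts 1/12 s, in which the tool goes at most 41.7 mm and 7.16 degrees, less where a joint would pass 70% of its speed; a pose out of reach is approached as far as the arm can. A call with a number of a shift or a turn outside -1 to 1 is refused whole. A call with a gripper value outside its range is refused whole. The fingers move at their own pace and stop on an object; the grip force is fixed at half the most. Time passes only in rows, so rows that repeat a pose let the fingers close. It gives the time, the measured TCP pose, the force, the opening and the grip force at its end, in the units of the state.
- get_obs(): the state, without advancing time (a new reading comes with each control period).
- get_image(name): name is "scene" or "top"; returns a dict with "pixels" (420x560x3 uint8, red, green, blue), "fx", "fy", "cx", "cy" (pixels), "dist_coeffs" ([k1, k2, p1, p2, k3] as OpenCV has them; the pictures are not rectified), "T" (4x4, takes a point from camera to world coordinates). Camera axes: x right, y down, z forward; pixel columns grow to the right and rows downward; lengths in mm; the calibration is good to about 2 mm. A picture is of the moment at which its call begins. There is no depth.
- close_job(): hands the job in; it is judged then, once.
The state is a dict: "t": time; "qpos": joint angles; "qvel": joint speeds; "joint_torque": joint torques, N m; "ee_pos": TCP position; "orientation": TCP orientation; "ft_force": force on the tool from outside, world axes, zero at the start; "moment": the same for the moment, N m; "width": finger opening in mm; "grasp_force": force on a finger pad.
Only numpy, scipy, OpenCV 4.12 (cv2) and the standard library are available. Lean on these libraries where they do the work, as an engineer would, in place of code of your own. Each camera call takes 0.05 s, during which the arm holds its last target. There are 200 camera calls.

## Working session

There is one attempt and no reset: what is moved stays moved. The work goes in short steps, Python scripts to look and compute and a tool call to move; the robot and the scene stay as the last step left them, time stands still between calls to the robot, and variables do not carry over. Pictures are saved under pics/ and viewed, at most 10 in all, crops included, and the job is handed in when it is done.

Besides the shell and the picture viewer there is one more tool, called after ">>>" as a command line: name --argument value ..., lists and objects as JSON in quotes. step_arm: Moves the arm, as the interface text tells. Its arguments: {"type":"object","properties":{"deltas":{"type":"array","items":{"type":"array"}}},"required":["deltas"]}

```bash
mkdir -p pics; ls
python3 - <<'E'
from workcell import *
import cv2
o=get_obs();print({k:o[k] for k in('t','ee_pos','orientation','width','ft_force')})
for n in('scene','top'):
    i=get_image(n);cv2.imwrite(f'pics/{n}0.png',i['pixels'][:,:,::-1]);print(n,i['fx'],i['cx'],i['dist_coeffs'],i['T'])
E
```

```text
pics
{'t': 0.0, 'ee_pos': array([ 253.96383221, -570.47156802,  221.92289497]), 'orientation': array([-3.07150294e+00, -6.52806650e-01,  5.02739351e-04]), 'width': 87.90641949448093, 'ft_force': array([ 0.15951797, -0.23220571,  0.08193082])}
scene 519.321620580595 280.8648137552199 [0.0379109 0.        0.        0.        0.       ] [[-8.05897272e-01 -4.15092184e-01  4.22170660e-01 -2.45152146e+01]
 [-5.91846476e-01  5.83759318e-01 -5.55826239e-01  5.74298922e+02]
 [-1.57269287e-02 -6.97799067e-01 -7.16120888e-01  1.03432576e+03]
 [ 0.00000000e+00  0.00000000e+00  0.00000000e+00  1.00000000e+00]]
top 435.5977734496952 278.6650335896867 [-0.07326822  0.          0.          0.          0.        ] [[-2.20996972e-03 -9.97217260e-01  7.45174689e-02  4.68580820e+02]
 [-9.99688730e-01  4.05496926e-03  2.46170936e-02 -1.63130976e+02]
 [-2.48507567e-02 -7.44398708e-02 -9.96915817e-01  1.39085837e+03]
 [ 0.00000000e+00  0.00000000e+00  0.00000000e+00  1.00000000e+00]]
```

View pics/scene0.png

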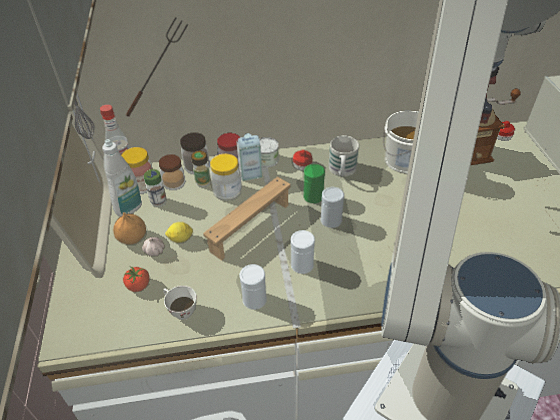

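View pics/top0.png

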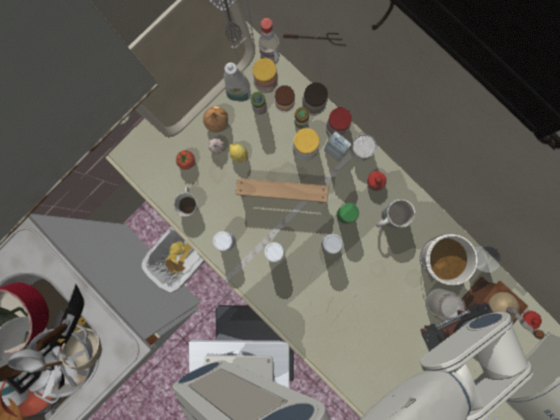

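Candidates for a tin, as top / scene pixels:
- The three plain metal cylinders: (223,240)/(252,286), (274,252)/(302,252) and (332,243)/(332,207).
- Green look-alike: (348,213)/(314,183), to be left alone.
- White-lidded jar: (363,147), not a tin.

I choose the three metal ones.

```bash
cat > h.py <<'E'
from workcell import *
import cv2, numpy as np
def ray(im,px,z):
    K=np.array([[im['fx'],0,im['cx']],[0,im['fy'],im['cy']],[0,0,1]]);T=np.array(im['T'])
    u=cv2.undistortPoints(np.array(px,float).reshape(-1,1,2),K,np.array(im['dist_coeffs']))[:,0]
    d=np.c_[u,np.ones(len(u))]@T[:3,:3].T
    return T[:3,3]+d*((z-T[2,3])/d[:,2])[:,None]
E
python3 - <<'E'
from h import *
t=get_image('top');p=t['pixels'];hsv=cv2.cvtColor(p,cv2.COLOR_RGB2HSV)
for c in[(223,240),(274,252),(332,243),(400,212),(187,205)]:
    print(c,hsv[c[1],c[0]])
m=((hsv[...,1]<28)&(hsv[...,2]>140)).astype(np.uint8)
m=cv2.morphologyEx(m,cv2.MORPH_OPEN,np.ones((3,3)))
n,l,s,ce=cv2.connectedComponentsWithStats(m)
for k in range(1,n):
    x,y,w,h,a=s[k]
    if 200<x<360 and 210<y<280 and a>60:print(s[k],ce[k])
b=((hsv[...,0]<16)&(hsv[...,1]>70)&(hsv[...,2]>90)).astype(np.uint8)
n,l,s,ce=cv2.connectedComponentsWithStats(b);k=l[190,280];print(s[k])
pts=np.argwhere(l==k)[:,::-1]
w=ray(t,pts,80)[:,:2].astype(np.float32);print('step',cv2.minAreaRect(w))
print('mug,cup,timer?',ray(t,[(400,212),(187,205),(377,180),(348,213)],60)[:,:2])
cr=p[165:275,200:360];cv2.imwrite('pics/c.png',cv2.resize(cr,None,fx=5,fy=5,interpolation=cv2.INTER_CUBIC)[:,:,::-1])
E
```

```text
(223, 240) [109   9 215]
(274, 252) [109   9 215]
(332, 243) [103  10 182]
(400, 212) [17 25 92]
(187, 205) [18 64 48]
[241 229  43  39 692] [265.71098266 249.25      ]
[212 230  20  21 340] [221.48529412 240.19117647]
[323 234  20  19 304] [332.40789474 242.64802632]
[ 237  179   91   23 1117]
step ((623.9998779296875, -140.3267822265625), (273.5070495605469, 49.416786193847656), 85.46480560302734)
mug,cup,timer? [[ 557.3774377  -501.58304267]
 [ 581.65213167  153.32614336]
 [ 656.29242486 -432.96359025]
 [ 554.97067051 -342.2059741 ]]
```

View pics/c.png

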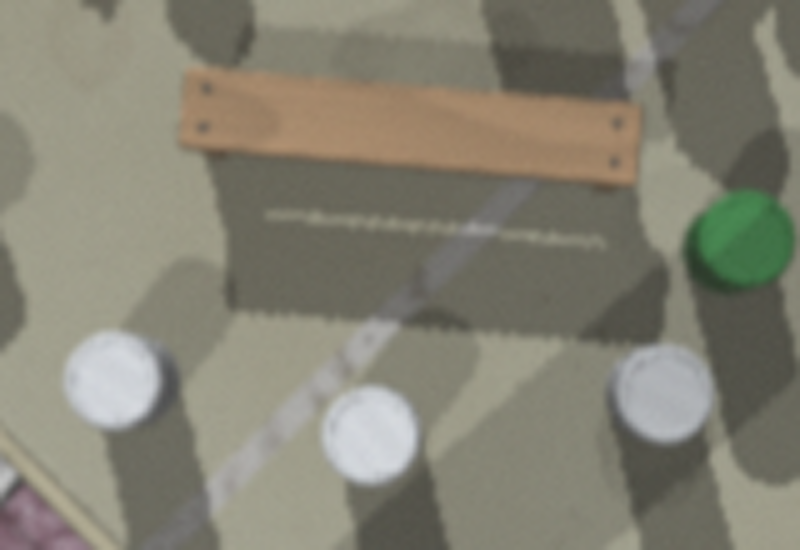

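The crop shows plain metal lids at crop px (113,380), (370,434) and (662,393). The green look-alike is at (745,240), and the board corners are (182,70), (640,103), (636,187) and (180,148).

```bash
cat >> h.py <<'E'
from scipy.spatial.transform import Rotation as R
def go(p,yaw):
    "shift and turn (move units) from the present commanded pose to p with the tool down"
    o=get_obs();r=R.from_rotvec(o['orientation'])
    g=R.from_matrix(np.c_[[np.cos(yaw),np.sin(yaw),0],[np.sin(yaw),-np.cos(yaw),0],[0,0,-1]])
    return np.round(r.inv().apply(np.array(p)-o['ee_pos'])/300,3),np.round((r.inv()*g).as_rotvec()/1.5,3)
E
python3 - <<'E'
from h import *
t=get_image('top');f=lambda L:[((x+.5)/5-.5+200,(y+.5)/5-.5+165) for x,y in L]
T=ray(t,f([(113,380),(370,434),(662,393)]),100);print(T.round(1))
c=ray(t,f([(182,70),(180,148),(636,187),(640,103)]),80);print(c.round(1),c.mean(0))
d=(c[0]+c[1]-c[2]-c[3])/2;d/=np.hypot(*d[:2]);print(d);m=c.mean(0);print('slots',m+70*d,m-70*d)
yaw=np.arctan2(-d[0],d[1]);print(yaw)
for q in T:print(go([q[0],q[1],220],yaw))
E
```

```text
[[ 471.6   36.8  100. ]
 [ 439.6 -116.   100. ]
 [ 463.3 -288.5  100. ]]
[[ 6.600e+02 -1.000e+00  8.000e+01]
 [ 6.122e+02 -1.000e-01  8.000e+01]
 [ 5.872e+02 -2.761e+02  8.000e+01]
 [ 6.382e+02 -2.790e+02  8.000e+01]] [ 624.38486635 -139.04354372   80.        ]
[0.08408566 0.99645853 0.        ]
slots [630.27086248 -69.29144663  80.        ] [ 618.49887021 -208.79564082   80.        ]
-0.08418506217101415
(array([ 1.486, -1.555,  0.009]), array([-0.001,  0.   ,  0.335]))
(array([ 1.181, -1.133,  0.008]), array([-0.001,  0.   ,  0.335]))
(array([ 1.02 , -0.576,  0.008]), array([-0.001,  0.   ,  0.335]))
```

>>> step_arm --deltas '[[[0.3, -0.17, 0], [0, 0, 0.08], 1], [[0.6, -0.34, 0], [0, 0, 0.17], 1], [[0.8, -0.45, 0], [0, 0, 0.25], 1], [[1.0, -0.55, 0], [0, 0, 0.335], 1], [[1.0, -0.575, 0], [0, 0, 0.335], 1], [[1.0, -0.575, 0], [0, 0, 0.335], 1], [[1.0, -0.575, 0], [0, 0, 0.335], 1], [[1.0, -0.575, 0], [0, 0, 0.335], 1], [[1.0, -0.575, 0], [0, 0, 0.335], 1], [[1.0, -0.575, 0], [0, 0, 0.335], 1], [[1.0, -0.575, 0], [0, 0, 0.335], 1], [[1.0, -0.575, 0], [0, 0, 0.335], 1], [[1.0, -0.575, 0], [0, 0, 0.335], 1], [[1.0, -0.575, 0], [0, 0, 0.335], 1]]'

```text
t: 1.37
ee_pos: [457.4, -292.4, 222.6]
orientation: [3.139, -0.134, -0.0]
ft_force: [1.0, 0.6, -0.0]
width: 87.9
grasp_force: 0.0
```

Run:
```python
from h import *
o=get_obs();print(o['t'],o['ee_pos'],o['ft_force'],go([463.3,-288.5,52],-.084))
i=get_image('scene');cv2.imwrite('pics/s1.png',i['pixels'][100:340,180:460,::-1].repeat(2,0).repeat(2,1))
```

```text
1.3667 [ 457.39261333 -292.42707669  222.60835344] [ 0.98165826  0.5577943  -0.02269084] (array([ 0.019, -0.015,  0.569]), array([ 0.   ,  0.   , -0.001]))
```

View pics/s1.png

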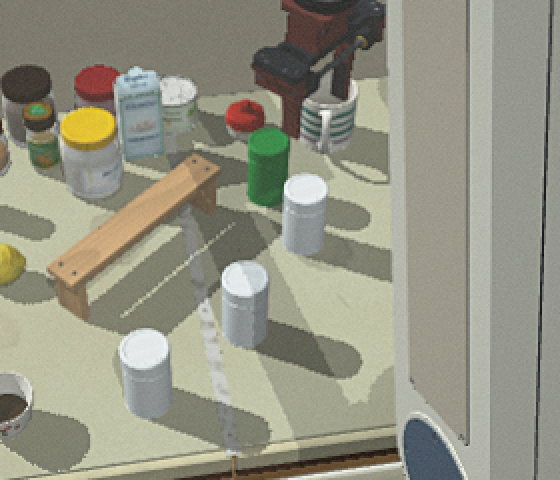

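The view shows the gripper above and clear of tin 3, whose lid is at crop (305,187), i.e. scene (332,193). I'll cross-check the lid positions from this camera.

Run:
```python
from h import *
i=get_image('scene');print(ray(i,[(180+x/2-.25,100+y/2-.25) for x,y in[(145,347),(245,279),(305,190)]],100).round(1))
```

```text
[[ 468.3   37.5  100. ]
 [ 434.5 -112.5  100. ]
 [ 458.8 -284.6  100. ]]
```

>>> step_arm --deltas '[[[0.012, -0.018, 0.1], [0, 0, 0], 1], [[0.012, -0.018, 0.2], [0, 0, 0], 1], [[0.012, -0.018, 0.3], [0, 0, 0], 1], [[0.012, -0.018, 0.4], [0, 0, 0], 1], [[0.012, -0.018, 0.5], [0, 0, 0], 1], [[0.012, -0.018, 0.569], [0, 0, 0], 1], [[0.012, -0.018, 0.569], [0, 0, 0], 1], [[0.012, -0.018, 0.569], [0, 0, 0], 1], [[0.012, -0.018, 0.569], [0, 0, 0], -1], [[0.012, -0.018, 0.569], [0, 0, 0], -1], [[0.012, -0.018, 0.569], [0, 0, 0], -1], [[0.012, -0.018, 0.569], [0, 0, 0], -1], [[0.012, -0.018, 0.569], [0, 0, 0], -1], [[0.012, -0.018, 0.569], [0, 0, 0], -1], [[0.012, -0.018, 0.569], [0, 0, 0], -1], [[0.012, -0.018, 0.569], [0, 0, 0], -1]]'

```text
t: 2.8
ee_pos: [463.3, -287.5, 53.3]
orientation: [3.137, -0.131, 0.004]
ft_force: [-0.8, -4.3, 7.5]
width: 58.1
grasp_force: 30.0
```

Gripped. Now I lift it and heft it.

>>> step_arm --deltas '[[[0, 0, -0.04], [0, 0, 0], -1], [[0, 0, -0.1], [0, 0, 0], -1], [[0, 0, -0.18], [0, 0, 0], -1], [[0, 0, -0.28], [0, 0, 0], -1], [[0, 0, -0.38], [0, 0, 0], -1], [[0, 0, -0.43], [0, 0, 0], -1], [[0, 0, -0.43], [0, 0, 0], -1], [[0, 0, -0.43], [0, 0, 0], -1], [[0, 0, -0.43], [0, 0, 0], -1], [[0, 0, -0.43], [0, 0, 0], -1], [[0, 0, -0.43], [0, 0, 0], -1], [[0, 0, -0.43], [0, 0, 0], -1]]'

```text
t: 3.8
ee_pos: [461.5, -285.8, 179.7]
orientation: [-3.138, 0.131, 0.003]
ft_force: [0.2, -0.1, -6.3]
width: 58.3
grasp_force: 30.0
```

Run:
```python
from h import *
o=get_obs();print(o['ft_force'],o['ee_pos'],go([618.5,-208.8,180],-.084))
print('relative to current',go([630.3,-69.3,180],-.084))
```

```text
[ 0.15731575 -0.14047887 -6.25345055] [ 461.49761569 -285.84569829  179.69792093] (array([ 0.5  , -0.3  , -0.002]), array([-0.001,  0.001,  0.   ]))
relative to current (array([ 0.5  , -0.766, -0.001]), array([-0.001,  0.001,  0.   ]))
```

6.3 N is 0.64 kg, so this is the heaviest. I put it back in its place for now.

>>> step_arm --deltas '[[[0, 0, 0.08], [0, 0, 0], -1], [[0, 0, 0.18], [0, 0, 0], -1], [[0, 0, 0.28], [0, 0, 0], -1], [[0, 0, 0.36], [0, 0, 0], -1], [[0, 0, 0.39], [0, 0, 0], -1], [[0, 0, 0.405], [0, 0, 0], -1], [[0, 0, 0.415], [0, 0, 0], -1], [[0, 0, 0.422], [0, 0, 0], -1], [[0, 0, 0.424], [0, 0, 0], -1], [[0, 0, 0.424], [0, 0, 0], -1], [[0, 0, 0.424], [0, 0, 0], -1]]'

```text
t: 4.72
ee_pos: [462.7, -286.7, 54.7]
orientation: [3.138, -0.131, 0.002]
ft_force: [-0.3, 0.1, -6.6]
width: 58.3
grasp_force: 30.0
```

>>> step_arm --deltas '[[[0, 0, 0.003], [0, 0, 0], -1], [[0, 0, 0.006], [0, 0, 0], -1], [[0, 0, 0.008], [0, 0, 0], -1], [[0, 0, 0.008], [0, 0, 0], -1]]'

```text
t: 5.05
ee_pos: [462.7, -286.7, 53.3]
orientation: [3.138, -0.131, 0.002]
ft_force: [-3.5, 2.1, 11.4]
width: 58.1
grasp_force: 30.0
```

>>> step_arm --deltas '[[[0, 0, 0], [0, 0, 0], 1], [[0, 0, 0], [0, 0, 0], 1], [[0, 0, 0], [0, 0, 0], 1], [[0, 0, 0], [0, 0, 0], 1], [[0, 0, -0.08], [0, 0, 0], 1], [[0, 0, -0.2], [0, 0, 0], 1], [[0, 0, -0.3], [0, 0, 0], 1], [[0, 0, -0.4], [0, 0, 0], 1], [[-0.05, -0.15, -0.45], [0, 0, 0], 1], [[-0.08, -0.3, -0.45], [0, 0, 0], 1], [[-0.12, -0.42, -0.45], [0, 0, 0], 1], [[-0.132, -0.53, -0.45], [0, 0, 0], 1], [[-0.132, -0.568, -0.45], [0, 0, 0], 1], [[-0.132, -0.568, -0.45], [0, 0, 0], 1], [[-0.132, -0.568, -0.45], [0, 0, 0], 1], [[-0.132, -0.568, -0.45], [0, 0, 0], 1]]'

```text
t: 6.38
ee_pos: [437.6, -114.1, 186.5]
orientation: [3.138, -0.132, 0.001]
ft_force: [0.1, -0.5, -0.5]
width: 87.7
grasp_force: 0.0
```

Run:
```python
from h import *
o=get_obs();print(o['ft_force'],o['ee_pos'],go([437,-114.3,53],-.084))
```

```text
[ 0.14354984 -0.50193153 -0.48644416] [ 437.59499535 -114.11238929  186.51200152] (array([-0.002,  0.001,  0.445]), array([ 0., -0.,  0.]))
```

>>> step_arm --deltas '[[[0, 0, 0.1], [0, 0, 0], 1], [[0, 0, 0.2], [0, 0, 0], 1], [[0, 0, 0.3], [0, 0, 0], 1], [[0, 0, 0.4], [0, 0, 0], 1], [[0, 0, 0.445], [0, 0, 0], 1], [[0, 0, 0.445], [0, 0, 0], 1], [[0, 0, 0.445], [0, 0, 0], 1], [[0, 0, 0.445], [0, 0, 0], -1], [[0, 0, 0.445], [0, 0, 0], -1], [[0, 0, 0.445], [0, 0, 0], -1], [[0, 0, 0.445], [0, 0, 0], -1], [[0, 0, 0.445], [0, 0, 0], -1], [[0, 0, 0.445], [0, 0, 0], -1], [[0, 0, 0.445], [0, 0, 0], -1], [[0, 0, 0.445], [0, 0, 0], -1]]'

```text
t: 7.63
ee_pos: [437.6, -113.4, 53.7]
orientation: [3.138, -0.131, 0.002]
ft_force: [-1.5, -1.6, 6.0]
width: 58.5
grasp_force: 30.0
```

>>> step_arm --deltas '[[[0, 0, -0.04], [0, 0, 0], -1], [[0, 0, -0.1], [0, 0, 0], -1], [[0, 0, -0.18], [0, 0, 0], -1], [[0, 0, -0.28], [0, 0, 0], -1], [[0, 0, -0.38], [0, 0, 0], -1], [[0, 0, -0.48], [0, 0, 0], -1], [[0, 0, -0.48], [0, 0, 0], -1], [[0, 0, -0.48], [0, 0, 0], -1], [[0, 0, -0.48], [0, 0, 0], -1], [[0, 0, -0.48], [0, 0, 0], -1], [[0, 0, -0.48], [0, 0, 0], -1]]'

```text
t: 8.55
ee_pos: [435.9, -112.9, 195.4]
orientation: [-3.138, 0.131, 0.005]
ft_force: [0.2, 0.2, -1.9]
width: 58.0
grasp_force: 30.0
```

Run:
```python
from h import *
o=get_obs();print(o['ft_force'],o['ee_pos'],o['width'],go([618.5,-208.8,180],-.084),go([630.3,-69.3,180],-.084))
```

```text
[ 0.22607193  0.1836452  -1.90995952] [ 435.91219359 -112.86126356  195.42865395] 57.962755618047936 (array([0.633, 0.268, 0.049]), array([-0.   ,  0.002,  0.   ])) (array([ 0.634, -0.199,  0.05 ]), array([-0.   ,  0.002,  0.   ]))
```

2 N, so it is light. I carry it above the right-hand slot and take one look.

>>> step_arm --deltas '[[[0.1, 0.04, 0], [0, 0, 0], -1], [[0.22, 0.09, 0], [0, 0, 0], -1], [[0.34, 0.14, 0], [0, 0, 0], -1], [[0.46, 0.19, 0.02], [0, 0, 0], -1], [[0.56, 0.23, 0.04], [0, 0, 0], -1], [[0.61, 0.26, 0.06], [0, 0, 0], -1], [[0.633, 0.268, 0.09], [0, 0, 0], -1], [[0.633, 0.268, 0.12], [0, 0, 0], -1], [[0.633, 0.268, 0.14], [0, 0, 0], -1], [[0.633, 0.268, 0.15], [0, 0, 0], -1], [[0.633, 0.268, 0.15], [0, 0, 0], -1], [[0.633, 0.268, 0.15], [0, 0, 0], -1]]'

```text
t: 9.55
ee_pos: [618.7, -208.6, 152.0]
orientation: [-3.139, 0.131, 0.001]
ft_force: [0.1, -0.5, -1.1]
width: 58.2
grasp_force: 30.0
```

Run:
```python
from h import *
o=get_obs();print(o['t'],o['ft_force'],o['ee_pos'])
i=get_image('scene');cv2.imwrite('pics/s2.png',cv2.resize(i['pixels'][110:270,190:390],None,fx=4,fy=3.75)[:,:,::-1] if 0 else cv2.resize(i['pixels'][115:265,190:390],None,fx=4,fy=4,interpolation=cv2.INTER_CUBIC)[:,:,::-1])
```

```text
9.55 [ 0.14414933 -0.4704784  -1.14741913] [ 618.70304053 -208.60607471  152.02560259]
```

View pics/s2.png

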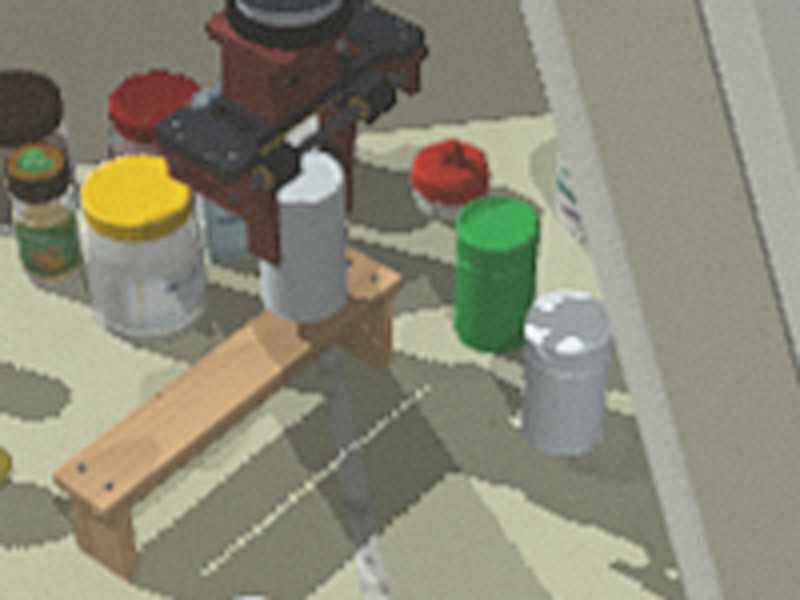

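The tin hangs over the right end of the board, with its bottom edge at crop (304,320). The board's front edge runs from (105,512) to (402,280).

Run:
```python
from h import *
i=get_image('scene');f=lambda L:[(190+(x+.5)/4-.5,115+(y+.5)/4-.5) for x,y in L]
c=ray(i,f([(55,478),(105,512),(402,280)]),80)[:,:2];t=ray(i,f([(304,291)]),98.3)[0,:2]
print(c.round(1),t.round(1))
d=(c[1]-c[2]);d/=np.linalg.norm(d);n=np.array([d[1],-d[0]]);print(d,'dist behind front edge (want 25):',n@(t-c[1]),'along from right',d@(t-c[2]))
```

```text
[[ 653.4    1. ]
 [ 609.6    4.1]
 [ 583.5 -270.7]] [ 618.6 -208.2]
[0.09467313 0.99550841] dist behind front edge (want 25): 28.98760485047645 along from right 65.53283237127602
```

>>> step_arm --deltas '[[[-0.007, 0, 0.02], [0, 0, 0], -1], [[-0.007, 0, 0.04], [0, 0, 0], -1], [[-0.007, 0, 0.05], [0, 0, 0], -1], [[-0.007, 0, 0.055], [0, 0, 0], -1], [[-0.007, 0, 0.06], [0, 0, 0], -1], [[-0.007, 0, 0.06], [0, 0, 0], -1], [[-0.007, 0, 0.06], [0, 0, 0], -1], [[-0.007, 0, 0.06], [0, 0, 0], -1]]'

```text
t: 10.32
ee_pos: [617.4, -209.1, 133.8]
orientation: [3.139, -0.131, 0.0]
ft_force: [-0.2, 0.5, -0.4]
width: 58.6
grasp_force: 30.0
```

>>> step_arm --deltas '[[[0, 0, 0.003], [0, 0, 0], -1], [[0, 0, 0.005], [0, 0, 0], -1], [[0, 0, 0.005], [0, 0, 0], -1]]'

```text
t: 10.57
ee_pos: [617.6, -209.1, 133.7]
orientation: [3.139, -0.131, 0.001]
ft_force: [-3.8, 1.7, 8.3]
width: 58.5
grasp_force: 30.0
```

>>> step_arm --deltas '[[[0, 0, 0], [0, 0, 0], 1], [[0, 0, 0], [0, 0, 0], 1], [[0, 0, 0], [0, 0, 0], 1], [[0, 0, 0], [0, 0, 0], 1], [[0, 0, 0], [0, 0, 0], 1], [[0, 0, -0.06], [0, 0, 0], 1], [[0, 0, -0.15], [0, 0, 0], 1], [[0, 0, -0.25], [0, 0, 0], 1], [[0, 0, -0.3], [0, 0, 0], 1], [[-0.1, -0.12, -0.3], [0, 0, 0], 1], [[-0.2, -0.26, -0.3], [0, 0, 0], 1], [[-0.3, -0.4, -0.3], [0, 0, 0], 1], [[-0.4, -0.54, -0.3], [0, 0, 0], 1], [[-0.5, -0.68, -0.25], [0, 0, 0], 1], [[-0.559, -0.777, -0.2], [0, 0, 0], 1], [[-0.559, -0.777, -0.2], [0, 0, 0], 1], [[-0.559, -0.777, -0.2], [0, 0, 0], 1], [[-0.559, -0.777, -0.2], [0, 0, 0], 1]]'

```text
t: 12.07
ee_pos: [468.6, 38.7, 192.1]
orientation: [3.139, -0.126, -0.002]
ft_force: [0.6, -0.5, -0.2]
width: 87.8
grasp_force: 0.0
```

Run:
```python
from h import *
o=get_obs();print(o['ft_force'],o['ee_pos'],go([470,37.2,53],-.084))
i=get_image('scene');cv2.imwrite('pics/s3.png',cv2.resize(i['pixels'][115:315,190:390],None,fx=3,fy=3,interpolation=cv2.INTER_CUBIC)[:,:,::-1])
```

```text
[ 0.58441317 -0.45409962 -0.15481254] [468.59575822  38.7101019  192.05187544] (array([0.006, 0.005, 0.464]), array([0.   , 0.001, 0.003]))
```

View pics/s3.png

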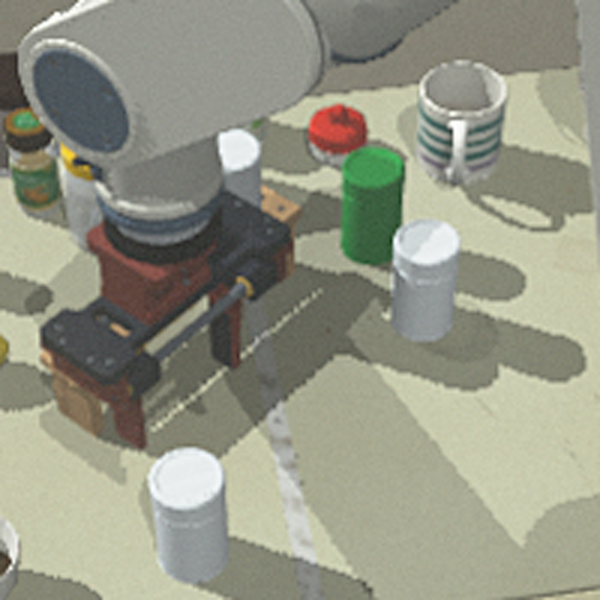

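The placed tin stands on the step at crop (240,165). The gripper is over tin 1, whose lid is at (187,480).

>>> step_arm --deltas '[[[0.004, 0.002, 0.1], [0, 0, 0], 1], [[0.004, 0.002, 0.2], [0, 0, 0], 1], [[0.004, 0.002, 0.3], [0, 0, 0], 1], [[0.004, 0.002, 0.4], [0, 0, 0], 1], [[0.004, 0.002, 0.462], [0, 0, 0], 1], [[0.004, 0.002, 0.462], [0, 0, 0], 1], [[0.004, 0.002, 0.462], [0, 0, 0], 1], [[0.004, 0.002, 0.462], [0, 0, 0], -1], [[0.004, 0.002, 0.462], [0, 0, 0], -1], [[0.004, 0.002, 0.462], [0, 0, 0], -1], [[0.004, 0.002, 0.462], [0, 0, 0], -1], [[0.004, 0.002, 0.462], [0, 0, 0], -1], [[0.004, 0.002, 0.462], [0, 0, 0], -1], [[0.004, 0.002, 0.462], [0, 0, 0], -1], [[0.004, 0.002, 0.462], [0, 0, 0], -1]]'

```text
t: 13.37
ee_pos: [471.6, 36.7, 54.6]
orientation: [-3.139, 0.131, -0.002]
ft_force: [-1.6, -0.4, 8.2]
width: 58.4
grasp_force: 30.0
```

>>> step_arm --deltas '[[[0, 0, -0.04], [0, 0, 0], -1], [[0, 0, -0.1], [0, 0, 0], -1], [[0, 0, -0.18], [0, 0, 0], -1], [[0, 0, -0.28], [0, 0, 0], -1], [[0, 0, -0.38], [0, 0, 0], -1], [[0, 0, -0.48], [0, 0, 0], -1], [[0, 0, -0.48], [0, 0, 0], -1], [[0, 0, -0.48], [0, 0, 0], -1], [[0, 0, -0.48], [0, 0, 0], -1], [[0, 0, -0.48], [0, 0, 0], -1], [[0, 0, -0.48], [0, 0, 0], -1]]'

```text
t: 14.28
ee_pos: [469.8, 36.6, 196.3]
orientation: [3.139, -0.131, -0.005]
ft_force: [-0.0, 0.4, -1.6]
width: 58.2
grasp_force: 30.0
```

Run:
```python
from h import *
o=get_obs();print(o['ft_force'],o['ee_pos'],o['width'],go([628.3,-69.3,152],-.084))
```

```text
[-0.03377183  0.39374568 -1.55859543] [469.75904482  36.57661237 196.27863632] 58.226427891229 (array([0.557, 0.307, 0.146]), array([0.   , 0.002, 0.   ]))
```

This one is light too (1.6 N), so it goes above the left-hand slot.

>>> step_arm --deltas '[[[0.1, 0.05, 0], [0, 0, 0], -1], [[0.2, 0.1, 0], [0, 0, 0], -1], [[0.3, 0.16, 0], [0, 0, 0], -1], [[0.4, 0.22, 0.02], [0, 0, 0], -1], [[0.5, 0.28, 0.04], [0, 0, 0], -1], [[0.54, 0.3, 0.06], [0, 0, 0], -1], [[0.557, 0.307, 0.09], [0, 0, 0], -1], [[0.557, 0.307, 0.12], [0, 0, 0], -1], [[0.557, 0.307, 0.146], [0, 0, 0], -1], [[0.557, 0.307, 0.146], [0, 0, 0], -1], [[0.557, 0.307, 0.146], [0, 0, 0], -1], [[0.557, 0.307, 0.146], [0, 0, 0], -1]]'

```text
t: 15.28
ee_pos: [629.2, -68.4, 154.3]
orientation: [-3.139, 0.13, 0.0]
ft_force: [0.1, 0.1, -2.4]
width: 58.0
grasp_force: 30.0
```

Run:
```python
from h import *
o=get_obs();print(o['t'],o['ft_force'],o['ee_pos'])
i=get_image('scene');cv2.imwrite('pics/s4.png',cv2.resize(i['pixels'][115:265,190:390],None,fx=4,fy=4,interpolation=cv2.INTER_CUBIC)[:,:,::-1])
```

```text
15.2833 [ 0.06710262  0.0891697  -2.38643142] [629.19902733 -68.4026622  154.32430068]
```

View pics/s4.png

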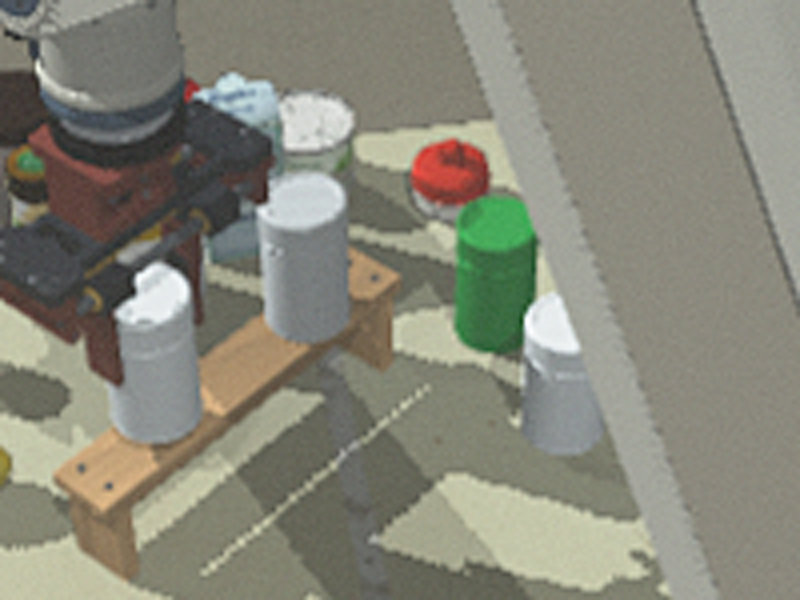

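The first tin stands upright and well centred, with its bottom edge at (305,338). The second hangs over the left part of the board, bottom edge at (155,440), so I lower it.

>>> step_arm --deltas '[[[-0.003, 0, 0.02], [0, 0, 0], -1], [[-0.003, 0, 0.04], [0, 0, 0], -1], [[-0.003, 0, 0.05], [0, 0, 0], -1], [[-0.003, 0, 0.055], [0, 0, 0], -1], [[-0.003, 0, 0.059], [0, 0, 0], -1], [[-0.003, 0, 0.06], [0, 0, 0], -1], [[-0.003, 0, 0.06], [0, 0, 0], -1], [[-0.003, 0, 0.06], [0, 0, 0], -1]]'

```text
t: 16.0
ee_pos: [628.9, -69.1, 136.1]
orientation: [3.139, -0.132, 0.0]
ft_force: [-0.1, 0.4, -2.0]
width: 58.1
grasp_force: 30.0
```

>>> step_arm --deltas '[[[0, 0, 0.003], [0, 0, 0], -1], [[0, 0, 0.006], [0, 0, 0], -1], [[0, 0, 0.007], [0, 0, 0], -1], [[0, 0, 0.007], [0, 0, 0], -1]]'

```text
t: 16.33
ee_pos: [629.1, -69.1, 134.7]
orientation: [3.139, -0.131, 0.001]
ft_force: [-2.2, 0.4, 4.6]
width: 58.1
grasp_force: 30.0
```

>>> step_arm --deltas '[[[0, 0, 0], [0, 0, 0], 1], [[0, 0, 0], [0, 0, 0], 1], [[0, 0, 0], [0, 0, 0], 1], [[0, 0, 0], [0, 0, 0], 1], [[0, 0, 0], [0, 0, 0], 1], [[0, 0, -0.06], [0, 0, 0], 1], [[0, 0, -0.15], [0, 0, 0], 1], [[0, 0, -0.25], [0, 0, 0], 1], [[0, 0, -0.33], [0, 0, 0], 1], [[-0.12, 0.06, -0.35], [0, 0, 0], 1], [[-0.24, 0.16, -0.35], [0, 0, 0], 1], [[-0.34, 0.28, -0.35], [0, 0, 0], 1], [[-0.44, 0.4, -0.3], [0, 0, 0], 1], [[-0.492, 0.52, -0.26], [0, 0, 0], 1], [[-0.492, 0.64, -0.22], [0, 0, 0], 1], [[-0.492, 0.75, -0.22], [0, 0, 0], 1], [[-0.492, 0.769, -0.22], [0, 0, 0], 1], [[-0.492, 0.769, -0.22], [0, 0, 0], 1], [[-0.492, 0.769, -0.22], [0, 0, 0], 1], [[-0.492, 0.769, -0.22], [0, 0, 0], 1]]'

```text
t: 18.0
ee_pos: [462.6, -285.5, 199.9]
orientation: [-3.138, 0.13, 0.0]
ft_force: [0.1, 0.8, 0.2]
width: 87.8
grasp_force: 0.0
```

Run:
```python
from h import *
o=get_obs();print(o['ft_force'],o['ee_pos'],go([462.7,-286.7,53],-.084))
```

```text
[0.13758646 0.83502211 0.15258528] [ 462.62864978 -285.47758577  199.92101273] (array([0.001, 0.004, 0.49 ]), array([-0.   ,  0.   ,  0.001]))
```

>>> step_arm --deltas '[[[0, 0.002, 0.1], [0, 0, 0], 1], [[0, 0.002, 0.2], [0, 0, 0], 1], [[0, 0.002, 0.3], [0, 0, 0], 1], [[0, 0.002, 0.4], [0, 0, 0], 1], [[0, 0.002, 0.489], [0, 0, 0], 1], [[0, 0.002, 0.489], [0, 0, 0], 1], [[0, 0.002, 0.489], [0, 0, 0], 1], [[0, 0.002, 0.489], [0, 0, 0], -1], [[0, 0.002, 0.489], [0, 0, 0], -1], [[0, 0.002, 0.489], [0, 0, 0], -1], [[0, 0.002, 0.489], [0, 0, 0], -1], [[0, 0.002, 0.489], [0, 0, 0], -1], [[0, 0.002, 0.489], [0, 0, 0], -1], [[0, 0.002, 0.489], [0, 0, 0], -1], [[0, 0.002, 0.489], [0, 0, 0], -1]]'

```text
t: 19.25
ee_pos: [462.9, -287.4, 54.2]
orientation: [3.138, -0.132, 0.002]
ft_force: [0.4, 2.4, 8.4]
width: 58.4
grasp_force: 30.0
```

>>> step_arm --deltas '[[[0, 0, -0.04], [0, 0, 0], -1], [[0, 0, -0.1], [0, 0, 0], -1], [[0, 0, -0.18], [0, 0, 0], -1], [[0, 0, -0.28], [0, 0, 0], -1], [[0, 0, -0.38], [0, 0, 0], -1], [[0, 0, -0.48], [0, 0, 0], -1], [[0, 0, -0.57], [0, 0, 0], -1], [[0, 0, -0.63], [0, 0, 0], -1], [[0, 0, -0.667], [0, 0, 0], -1], [[0, 0, -0.667], [0, 0, 0], -1], [[0, 0, -0.667], [0, 0, 0], -1], [[0, 0, -0.667], [0, 0, 0], -1], [[0, 0, -0.667], [0, 0, 0], -1], [[0, 0, -0.667], [0, 0, 0], -1], [[0, 0, -0.667], [0, 0, 0], -1], [[0, 0, -0.667], [0, 0, 0], -1], [[0, 0, -0.667], [0, 0, 0], -1], [[0, 0, -0.667], [0, 0, 0], -1]]'

```text
t: 20.75
ee_pos: [462.4, -287.2, 253.1]
orientation: [-3.139, 0.131, 0.0]
ft_force: [0.5, -0.2, -7.0]
width: 58.4
grasp_force: 30.0
```

Run:
```python
from h import *
o=get_obs();print(o['t'],o['ft_force'],o['ee_pos'],np.abs(o['qvel']).max())
i=get_image('scene');cv2.imwrite('pics/s5.png',cv2.resize(i['pixels'][95:295,180:440],None,fx=3,fy=3,interpolation=cv2.INTER_CUBIC)[:,:,::-1])
```

```text
20.75 [ 0.48665606 -0.20101972 -7.02620661] [ 462.38172221 -287.19620551  253.12114556] 0.0039955747110263385
```

View pics/s5.png

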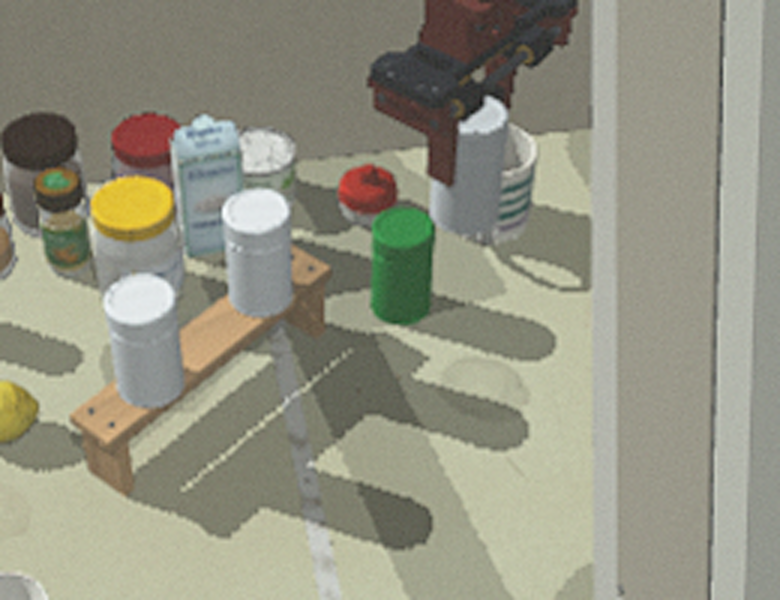

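Both light tins stand upright on the step, at crop (145,340) and (257,250). The heavy one is held upright, still and clear at (468,165).

```bash
python3 -c "
from workcell import *
print(close_job())"
```

```text
the job is handed in; nothing more can be done
None
```

I handed the job in at about 21 s: the two lighter tins (about 2 N each) stand upright on the spice step, and the heaviest (about 6.3–7 N) is held upright and still in the gripper, about 20 cm above the worktop; no verdict came back.

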